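# Pack the loan-laptop accessory caddy

## Robot

A 7-joint arm with a two-finger parallel gripper is mounted at the origin on the work surface. World frame = base frame: x ahead of the robot, y to its left, z up, the work surface at z = 0. Lengths are in m, angles in rad, forces in N, time in s.
With the tool pointing down it reaches from about 0.425 to 0.925 m from the base axis. Payload 6.8 kg.
Tool frame: the origin (TCP) lies at the very end of the fingers, on their centre line; the grasp point (between the pads) lies 19 mm behind it; z points along the fingers, x is the direction in which the jaws open and shut, and the axes are right-handed (so a half turn about z gives the same grasp; the last joint's range is limited). The gripper opens to 85 mm and grips with 20 to 120 N. Pads are 22 mm wide; open, the fingers measure 114 mm over their backs; the gripper's body (76 mm by 85 mm) begins 54 mm behind the grasp point. The pads swing forward as they close: fully open they stand 13 mm farther back than shut.
Start: joints at [-1.348, 0.477, 0.022, 1.555, -0.011, 1.109, -0.083], TCP at [0.219, 0.638, 0.201] pointing down, gripper open.
Joint ranges: [-2.96, 2.96], [-0.34, 2.1], [-1.41, 1.46], [0.24, 2.44], [-1.37, 4.51], [0.17, 1.92], [-2.96, 2.96]. Speed limits (rad/s): [2.39, 2.39, 3.14, 3.14, 3.14, 3.14, 3.14].

## Interface

Orientations are given as a rotation vector (axis times angle).
In Python, from bench import get_obs, imaging, hand_in gives the robot as it stands.
- The arm moves only by the tool send_rows, never from a script. Its argument "motion" is a list of rows, each an object with "dp": the shift along the world's x, y, z in m, a list of three; "rot": the turn, a rotation vector about the world's x, y, z in rad, a list of three; "grip": the finger opening in m, from 0 to 0.0854. In form: [{"dp": [dx, dy, dz], "rot": [ax, ay, az], "grip": grip}, ...]. A call has 1 to 20 rows; each row shifts and turns the pose as measured when the row begins; what a row does not reach is not made up. A row lasts 1/8 s, in which the tool goes at most 62.5 mm and 10.7 degrees, less where a joint would pass 70% of its speed; a pose out of reach is approached as far as the arm can. A call is refused whole if a number of a shift passes 0.0625 or a number of a turn 0.188, either way. A call with a gripper value outside its range is refused whole. The fingers move at their own pace and stop on an object; "grip_force" is the grip in N (left out, the last holds). Time passes only in rows, so rows that do not move let the fingers close. It gives the time, the measured TCP pose, the force and the opening at its end, in the units of the state.
- get_obs(): the state, without advancing time (a new reading comes with each control period).
- imaging.grab_frame(name): name is "side" or "top"; returns a dict with "img" (420x560x3 uint8, red, green, blue), "fx", "fy", "cx", "cy" (pixels), "R" (3x3) and "t" (3): a world point X has camera coordinates R X + t. Camera axes: x right, y down, z forward; pixel columns grow to the right and rows downward; lengths in m; the calibration is good to about 2 mm. A picture is of the moment at which its call begins. There is no depth.
- hand_in(): hands the job in, once; it reports no verdict.
The state is a dict: "clock": time; "joints": joint angles; "qvel": joint speeds; "tau": joint torques, N m; "tcp_pos": TCP position; "orientation": TCP orientation; "contact_force": force on the tool from outside, world axes, zero at the start; "moment": the same for the moment, N m; "grip_width": finger opening in m.
Only numpy, scipy, OpenCV 4.12 (cv2) and the standard library are available. Lean on these libraries where they do the work, as an engineer would, in place of code of your own. Each camera call takes 0.05 s, during which the arm holds its last target. There are 200 camera calls.

## Task

Pack the accessory kit for a loan laptop: lay the mouse in the widest pocket of the caddy, the plug-in charger with the two pins in the shortest pocket, and the long four-port hub in the long slim pocket, each lying flat on its pocket's floor, either way round. Set them down gently without dropping them, and leave the trackball, the battery block without pins and the short two-port hub where they lie.

Things in the scene. Friction and masses are not known exactly. Their poses are not given: they have to be found in the camera images.
- mouse: The computer mouse: black, 104 mm long (x), 58 mm wide (y), 36 mm high, with a grey scroll wheel standing 5 mm above its top near the front (+x) and a thin grey seam between its two buttons. Sides upright up to 22 mm. Origin at the centre of its underside. About 95 g.
- trackball: Look-alike of the mouse: same black shell, 104 x 58 x 36 mm, but with a big grey ball (38 mm) set in its top, up to 53 mm high, and no wheel. Origin at the centre of its underside. It does not belong to the kit.
- charger: The plug-in charger, lying flat: black case 54 mm long (x), 48 mm wide (y), 30 mm high, with two flat steel pins standing 16 mm out of its +x end at half height; 70 mm long in all. Origin at the underside, midway along the whole length, so the case's centre lies at x = -8 mm. About 120 g.
- battery: Look-alike of the charger: a portable battery, a plain black block 72 mm long (x), 48 mm wide (y), 30 mm high without pins, four tiny white dots on its top. Origin at the centre of its underside. It does not belong to the kit.
- long_hub: The long four-port hub: aluminium bar 120 mm long (x), 32 mm wide (y), 28 mm high, four black ports in a row on its top. Origin at the centre of its underside. About 120 g.
- short_hub: Look-alike of the long hub: same bar but only 80 mm long (x), 32 mm wide, 28 mm high, with two black ports on top. Origin at the centre of its underside. It does not belong to the kit.
- caddy: The caddy: a low black tray fixed to the bench, 166 mm (x) by 322 mm (y), rim 18 mm high, floor 4 mm thick, holding three inserts side by side in any order, 104 mm apart along its y. Origin at the centre of its underside; its x is the inserts' x.
- wide_pocket: The widest pocket, 122 x 78 mm, for the mouse. Fixed insert, 150 x 100 mm outside, grey rim round a white-floored rectangular pocket. Origin under the centre, on the insert's underside (4 mm above the bench); x along the pocket, y across, z up. Pocket floor 5 mm above the origin, rim top 12 mm.
- short_pocket: The shortest pocket, 90 x 68 mm, for the charger, pins and all. Fixed insert, 150 x 100 mm outside, grey rim round a white-floored rectangular pocket. Origin under the centre, on the insert's underside (4 mm above the bench); x along the pocket, y across, z up. Pocket floor 5 mm above the origin, rim top 12 mm.
- slim_pocket: The long slim pocket, 138 x 52 mm, for the long hub. Rim is close to the fingers: hold the hub by its upper 18 mm. Fixed insert, 150 x 100 mm outside, grey rim round a white-floored rectangular pocket. Origin under the centre, on the insert's underside (4 mm above the bench); x along the pocket, y across, z up. Pocket floor 5 mm above the origin, rim top 12 mm.
Mind the look-alikes: they are no part of the job. Leave any turquoise look-alike of the short_pocket alone.

How it is judged:
At the end, for the whole second after the job is handed in: Mouse, charger and long hub let go and at rest, each flat (tilt under 0.08 rad, within 3 mm of the pocket floor) in its own pocket, centred within 14 mm along and across; trackball, battery and short hub each within 30 mm of where they began (x of mouse in the frame of wide_pocket between -0.014 and 0.014 m and y of mouse in the frame of wide_pocket between -0.014 and 0.014 m and z of mouse in the frame of wide_pocket below 0.008 m and angle between each of mouse, charger, long_hub's own z axis and vertical below 0.08 rad and linear speed of each of mouse, charger, long_hub below 0.02 m/s and angular speed of each of mouse, charger, long_hub below 0.2 rad/s and contact force between the fingers and mouse below 0.05 N and x of charger in the frame of short_pocket between -0.014 and 0.014 m and y of charger in the frame of short_pocket between -0.014 and 0.014 m and z of charger in the frame of short_pocket below 0.008 m and contact force between the fingers and charger below 0.05 N and x of long_hub in the frame of slim_pocket between -0.014 and 0.014 m and y of long_hub in the frame of slim_pocket between -0.014 and 0.014 m and z of long_hub in the frame of slim_pocket below 0.008 m and contact force between the fingers and long_hub below 0.05 N and distance of each of trackball, battery, short_hub from where it was at the start of the episode below 0.03 m); the robot touches nothing.
It fails at once if the trackball, the battery or the short hub is moved more than 30 mm from its place (distance of any of trackball, battery, short_hub from where it was at the start of the episode above 0.03 m).
It fails at once if the mouse, the charger or the long hub is dropped or thrown: faster than 0.7 m/s (a fall of 25 mm) out of the fingers ((linear speed of mouse above 0.7 m/s and contact force between the fingers and mouse below 0.05 N) or (linear speed of charger above 0.7 m/s and contact force between the fingers and charger below 0.05 N) or (linear speed of long_hub above 0.7 m/s and contact force between the fingers and long_hub below 0.05 N)).
It also fails if it takes over 88 s, if anything falls off the work surface, if the arm or the gripper's body presses on something with over 40 N, if the wrist force passes 120 N, or if a joint passes its speed limit or range.

## Working session

There is one attempt and no reset: what is moved stays moved. The work goes in short steps, Python scripts to look and compute and a tool call to move; the robot and the scene stay as the last step left them, time stands still between calls to the robot, and variables do not carry over. Pictures are saved under pics/ and viewed, about 12 in all and at most 16, crops included, and the job is handed in when it is done.

Besides the shell and the picture viewer there is one more tool, called after "Emit:" as name(argument=value, ...), one argument or row to a line, values as JSON. send_rows: Moves the arm, as the interface text tells. Its arguments: {"type":"object","properties":{"motion":{"type":"array","items":{"type":"object","properties":{"dp":{"type":"array","items":{"type":"number"}},"rot":{"type":"array","items":{"type":"number"}},"grip":{"type":"number"}}}},"grip_force":{"type":"number"}},"required":["motion"]}

```bash
mkdir -p pics; python3 - <<'E'
from bench import get_obs, imaging
import cv2,numpy as np
o=get_obs();print({k:np.round(v,3).tolist() for k,v in o.items()})
for n in("top","side"):
    f=imaging.grab_frame(n);cv2.imwrite(f"pics/{n}0.png",f["img"][:,:,::-1])
    print(n,f["fx"],f["fy"],f["cx"],f["cy"],np.round(f["R"],3).tolist(),np.round(f["t"],3).tolist())
E
```

```text
{'clock': 0.0, 'joints': [-1.348, 0.478, 0.022, 1.556, -0.012, 1.109, -0.083], 'qvel': [0.001, -0.0, -0.0, -0.0, 0.001, 0.0, 0.001], 'tau': [-0.001, -59.647, 1.607, -28.121, 0.012, 0.009, 0.0], 'tcp_pos': [0.219, 0.638, 0.2], 'orientation': [2.556, 1.825, -0.002], 'contact_force': [-0.122, -0.123, -0.736], 'moment': [0.002, 0.012, -0.027], 'grip_width': 0.085}
top 522.0936867643816 522.0936867643816 278.8603859253778 205.2027903351621 [[0.028, -1.0, 0.004], [-0.996, -0.028, -0.08], [0.08, -0.002, -0.997]] [-0.011, 0.469, 1.384]
side 436.1491452512656 436.1491452512656 282.091610765883 216.46234014413108 [[0.762, -0.647, 0.018], [-0.462, -0.563, -0.685], [0.454, 0.514, -0.728]] [-0.344, 0.225, 0.917]
```

View pics/top0.png

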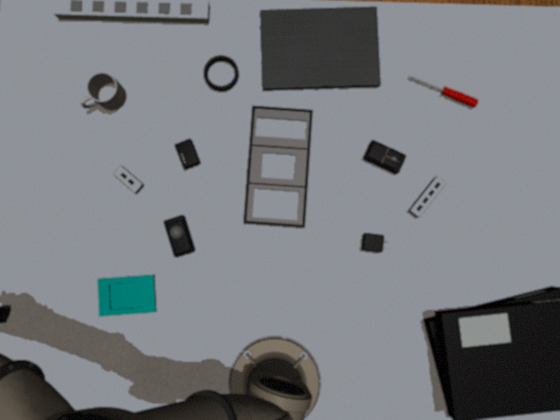

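View pics/side0.png

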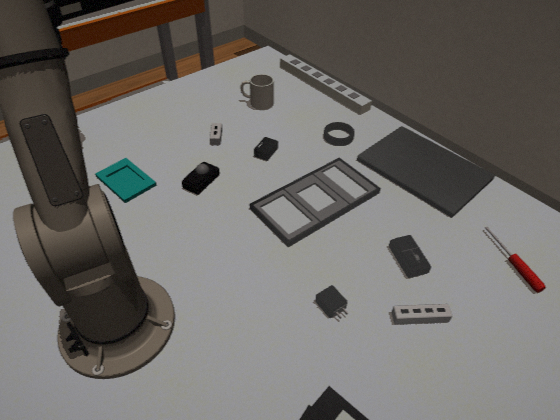

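Candidates in the top view:
- Black bodies: mouse (384,157) with a wheel, trackball (179,236) with a ball.
- Chargers: charger (373,243) with pins, battery (187,153) without.
- Hubs: long hub (427,197) with 4 ports, short hub (128,179) with 2.
- Pockets: slim (282,127), short (278,166), wide (275,204). The turquoise decoy is at (127,295).

I'll check the chosen ones in a close crop.

```bash
cat > h.py <<'E'
import cv2,numpy as np
from bench import get_obs, imaging
def grab(n,fn=None):
    f=imaging.grab_frame(n)
    if fn: cv2.imwrite(fn,f["img"][:,:,::-1])
    return f
def ray(f,u,v,z):
    d=np.array(f["R"]).T@np.array([(u-f["cx"])/f["fx"],(v-f["cy"])/f["fy"],1]); c=-np.array(f["R"]).T@np.array(f["t"])
    return c+d*(z-c[2])/d[2]
def proj(f,X):
    p=np.array(f["R"])@np.array(X)+np.array(f["t"]); return np.array([f["fx"]*p[0]/p[2]+f["cx"],f["fy"]*p[1]/p[2]+f["cy"]])
def plane(f,z,x0,x1,y0,y1,s=1000):
    """rectify onto plane z; image rows: x from x1 down, cols: y from y1 down; s px/m"""
    W=np.array([[x1,y1],[x1,y0],[x0,y0],[x0,y1]]); w,h=int((y1-y0)*s),int((x1-x0)*s)
    src=np.float32([proj(f,[a,b,z]) for a,b in W])
    H=cv2.getPerspectiveTransform(src,np.float32([[0,0],[w,0],[w,h],[0,h]]))
    return cv2.warpPerspective(f["img"],H,(w,h),flags=cv2.INTER_CUBIC)
E
python3 - <<'E'
from h import *
f=grab("top")
for n,u,v,z in[("mouse",384,157,.03),("charger",373,243,.03),("hub",427,197,.028),("slim",282,127,.016),("wide",275,204,.016),("short",278,166,.016)]:
    print(n,np.round(ray(f,u,v,z),3))
im=plane(f,.025,.45,.85,-.5,.1,1300); print(im.shape)
cv2.imwrite("pics/r1.png",im[:,:,::-1])
E
```

```text
mouse [ 0.606 -0.277  0.03 ]
charger [ 0.375 -0.251  0.03 ]
hub [ 0.502 -0.394  0.028]
slim [ 0.684 -0.001  0.016]
wide [0.473 0.012 0.016]
short [0.576 0.007 0.016]
(520, 780, 3)
```

View pics/r1.png

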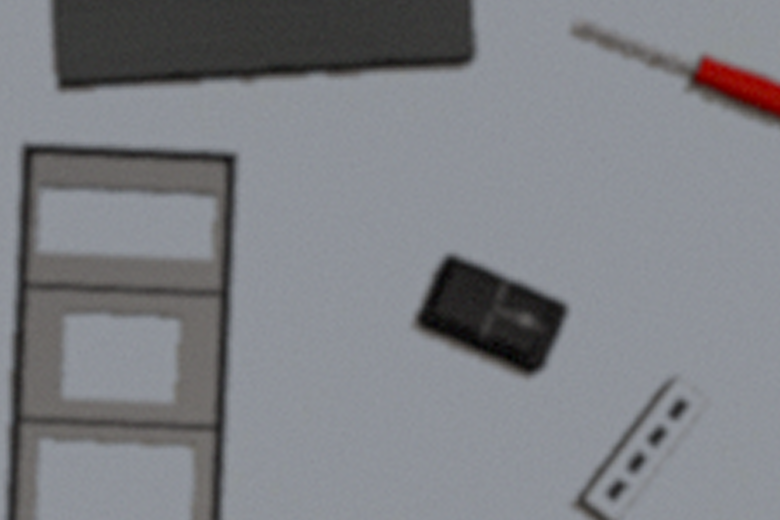

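The crop shows the right objects: mouse with seam and wheel (490,315), four-port hub (640,450), and slim, short and wide pockets running top to bottom. Next I fit precise poses.

```bash
cat > fit.py <<'E'
from h import *
from scipy.optimize import minimize
def hull(f,x,y,th,L,W,h,z0=0):
    c,s=np.cos(th),np.sin(th)
    P=[proj(f,[x+c*a-s*b,y+s*a+c*b,z]) for a in(-L/2,L/2) for b in(-W/2,W/2) for z in(z0,z0+h)]
    return cv2.convexHull(np.float32(P))
K=4
def fit(f,mask,x,y,th,L,W,h,z0=0):
    M=cv2.resize(mask.astype(np.float32),None,fx=K,fy=K,interpolation=cv2.INTER_LINEAR)>.5
    def iou(p):
        m=np.zeros(M.shape,np.uint8); cv2.fillConvexPoly(m,np.int32(np.round(((hull(f,*p,L,W,h,z0)+.5)*K-.5)*16)),1,shift=4); m=m>0
        return -(m&M).sum()/(m|M).sum()
    S=np.array([[0,0,0],[.01,0,0],[0,.01,0],[0,0,.3]])
    return min((minimize(iou,[x,y,t],method="Nelder-Mead",options=dict(initial_simplex=np.array([x,y,t])+S)) for t in(th,th+.15)),key=lambda r:r.fun)
def blob(mask,f,X):
    n,l,st,c=cv2.connectedComponentsWithStats(mask.astype(np.uint8)); u,v=np.round(proj(f,X)).astype(int)
    w=l[v-6:v+7,u-6:u+7]; k=np.bincount(w[w>0]).argmax(); return l==k
E
python3 - <<'E'
from fit import *
for cam in("top","side"):
    f=grab(cam); g=cv2.cvtColor(f["img"],cv2.COLOR_RGB2GRAY)
    dark=(g<75)
    for n,x,y,th,L,W,h in[("mouse",.606,-.277,-1.9,.104,.058,.028),("charger",.375,-.251,-1.6,.054,.048,.03)]:
        m=blob(dark,f,[x,y,.025])
        if n=="charger": m=cv2.morphologyEx(m.astype(np.uint8),cv2.MORPH_OPEN,np.ones((5,5)))>0
        r=fit(f,m,x,y,th,L,W,h); print(cam,n,np.round(r.x,4),round(r.fun,3),m.sum())
    # hub ports
    u,v=proj(f,[.502,-.394,.028]).astype(int); s=g[v-24:v+25,u-30:u+31]
    n,l,st,c=cv2.connectedComponentsWithStats((s<70).astype(np.uint8))
    for k in range(1,n):
        a=c[k]+[u-30,v-24]; print(cam,"port",st[k,4],np.round(ray(f,*a,.028),4)[:2])
    if cam=="top":
        for n,x,y in[("slim",.684,-.001),("short",.576,.007),("wide",.473,.012)]:
            m=blob(g>118,f,[x,y,.009]); ys,xs=np.nonzero(m)
            P=np.float32([ray(f,a,b,.012)[:2]*1000 for a,b in zip(xs,ys)])
            print(n,len(P),cv2.minAreaRect(P),P.mean(0))
        print(g[204,240:320:4],g[157,370:400:3])
E
```

```text
top mouse [ 0.6094 -0.2781 -2.0168] -0.881 825
top charger [ 0.3761 -0.2511 -1.5424] -0.878 359
top port 1 [ 0.5671 -0.3129]
top port 7 [ 0.535  -0.4205]
top port 8 [ 0.515  -0.4042]
top port 7 [ 0.4937 -0.3885]
top port 7 [ 0.4726 -0.3726]
top port 12 [ 0.4579 -0.3533]
slim 920 ((680.06103515625, 3.1209869384765625), (138.2939910888672, 50.84233474731445), 87.1817626953125) [680.07153     3.3122518]
short 815 ((575.8220825195312, 7.261592864990234), (91.16621398925781, 67.0322494506836), 88.0186767578125) [575.9158      7.5265007]
wide 1305 ((472.1112976074219, 11.723514556884766), (123.07649230957031, 78.37234497070312), 87.51206970214844) [471.6203    11.800257]
[148 106  94 109 146 144 145 143 147 146 144 146 149 146 145 106  51 142
 144 145] [24 34 36 38 44 44 60 61 73 34]
side mouse [ 0.6082 -0.2806 -2.0456] -0.861 1056
side charger [ 0.375  -0.2514 -1.4913] -0.806 594
side port 279 [ 0.4802 -0.4087]
side port 23 [ 0.471  -0.3738]
side port 27 [ 0.4915 -0.39  ]
side port 23 [ 0.5129 -0.4059]
side port 29 [ 0.5331 -0.4215]
```

Sizes match: pockets measure 138x51, 91x67 and 123x78, and the ports line up in both cameras.

| Thing | Centre x, y (m) | Angle (deg) |
|---|---|---|
| Mouse | .609, -.279 | -115 |
| Charger case | .3755, -.2512 | -87 |
| Hub | .503, -.397 | -37.5 |
| Caddy (pocket long axis) | – | 87.6 |

I'll go over to the mouse first.

Emit:
send_rows(
  motion=[
    {"dp": [0.0293,-0.0414,0],"rot": [0,0,-0.1],"grip": 0.085},
    {"dp": [0.0293,-0.0414,0],"rot": [0,0,-0.1],"grip": 0.085},
    {"dp": [0.0293,-0.0414,0],"rot": [0,0,-0.1],"grip": 0.085},
    {"dp": [0.0293,-0.0414,0],"rot": [0,0,-0.1],"grip": 0.085},
    {"dp": [0.0293,-0.0414,0],"rot": [0,0,-0.1],"grip": 0.085},
    {"dp": [0.0293,-0.0414,0],"rot": [0,0,-0.1],"grip": 0.085},
    {"dp": [0.0293,-0.0414,0],"rot": [0,0,-0.1],"grip": 0.085},
    {"dp": [0.0293,-0.0414,0],"rot": [0,0,-0.1],"grip": 0.085},
    {"dp": [0.0293,-0.0414,0],"rot": [0,0,-0.1],"grip": 0.085},
    {"dp": [0.0293,-0.0414,0],"rot": [0,0,-0.1],"grip": 0.085},
    {"dp": [0.0293,-0.0414,0],"rot": [0,0,-0.1],"grip": 0.085},
    {"dp": [0.0293,-0.0414,0],"rot": [0,0,-0.1],"grip": 0.085},
    {"dp": [0.0293,-0.0414,0],"rot": [0,0,-0.1],"grip": 0.085},
  ],
  grip_force=40,
)

```text
clock: 1.88
tcp_pos: [0.6052, 0.0864, 0.2009]
orientation: [-3.133, 0.144, -0.005]
contact_force: [-0.4, 0.4, -0.3]
grip_width: 0.085
```

Emit:
send_rows(
  motion=[
    {"dp": [0,-0.05,0],"rot": [0,0,-0.05],"grip": 0.085},
    {"dp": [0,-0.05,0],"rot": [0,0,-0.05],"grip": 0.085},
    {"dp": [0,-0.05,0],"rot": [0,0,-0.05],"grip": 0.085},
    {"dp": [0,-0.05,0],"rot": [0,0,-0.05],"grip": 0.085},
    {"dp": [0,-0.05,-0.02],"rot": [0,0,-0.05],"grip": 0.085},
    {"dp": [0,-0.05,-0.04],"rot": [0,0,-0.05],"grip": 0.085},
    {"dp": [0,-0.05,-0.04],"rot": [0,0,-0.05],"grip": 0.085},
    {"dp": [0,0,0],"rot": [0,0,0],"grip": 0.085},
  ],
)

```text
clock: 2.88
tcp_pos: [0.606, -0.2748, 0.1015]
orientation: [-3.058, 0.712, -0.013]
contact_force: [-0.6, 0.3, 0.6]
grip_width: 0.0851
```

```bash
cat > tip.py <<'E'
import sys
from h import *
from scipy.spatial.transform import Rotation as Ro
def shot(name,cam="side",half=(70,52)):
    f=grab(cam); o=get_obs(); p=np.array(o["tcp_pos"]); R=Ro.from_rotvec(o["orientation"]).as_matrix()
    phi=np.degrees(np.arctan2(R[1,0],R[0,0])); print("tcp",np.round(p,4),"phi",round(phi,1),"tilt z",np.round(R[:,2],3),"w",o["grip_width"])
    c=proj(f,p).astype(int); a,b=half; u0=int(np.clip(c[0]-a,0,560-2*a)); v0=int(np.clip(c[1]-b,0,420-2*b))
    im=cv2.resize(f["img"][v0:v0+2*b,u0:u0+2*a,::-1],None,fx=5,fy=5,interpolation=cv2.INTER_CUBIC)
    w=o["grip_width"]/2
    for k,col in((-w,(0,0,255)),(0,(0,255,0)),(w,(0,0,255))):
        q=(proj(f,p+R[:,0]*k)-[u0,v0]+.5)*5; cv2.circle(im,tuple(int(i) for i in q),4,col,1)
    cv2.imwrite(f"pics/{name}.png",im); return f
if __name__=="__main__": shot(*sys.argv[1:])
E
python3 tip.py m1
```

```text
tcp [ 0.6079 -0.2723  0.1029] phi -26.0 tilt z [ 0.011  0.001 -1.   ] w 0.08482905527551013
```

View pics/m1.png

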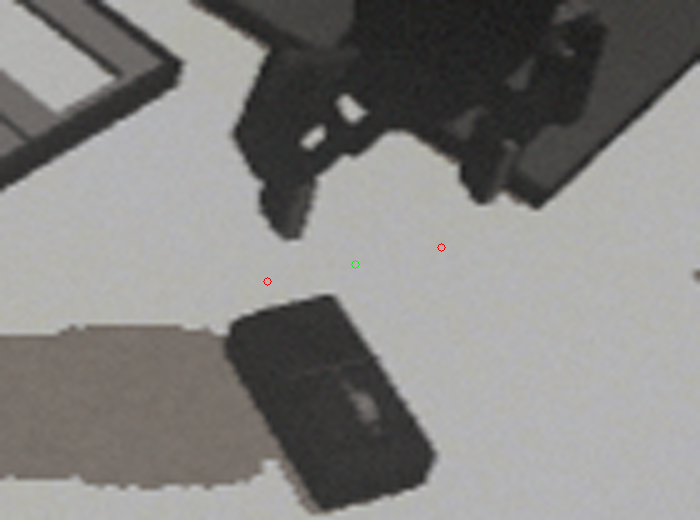

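The side view shows the mouse (330,400) and the fingertips at (290,238) and (485,200). Both tips sit well right of and above the TCP marks, so I'll check that with the top camera.

```bash
python3 - <<'E'
from tip import *
shot("a","side");shot("b","top",(60,50))
a=cv2.imread("pics/a.png");b=cv2.imread("pics/b.png")
b=cv2.copyMakeBorder(b,0,20,0,0,cv2.BORDER_CONSTANT)
h=600*1; c=np.hstack([cv2.resize(a,(420,312)),cv2.resize(b[:500],(375,312))]);cv2.imwrite("pics/ab.png",c)
E
```

```text
tcp [ 0.6095 -0.2705  0.1041] phi -25.9 tilt z [ 0.013  0.001 -1.   ] w 0.0853860430744261
tcp [ 0.6104 -0.2693  0.1049] phi -25.7 tilt z [ 0.015  0.002 -1.   ] w 0.08515693385413675
```

View pics/ab.png

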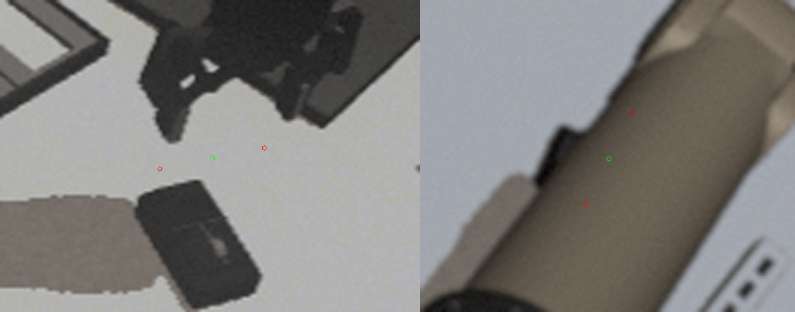

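Emit:
send_rows(
  motion=[
    {"dp": [0,0,0],"rot": [0,0,0],"grip": 0.085},
    {"dp": [0,0,0],"rot": [0,0,0],"grip": 0.085},
    {"dp": [0,0,0],"rot": [0,0,0],"grip": 0.085},
  ],
)

```text
clock: 3.4
tcp_pos: [0.6134, -0.2653, 0.1074]
orientation: [-3.058, 0.688, -0.029]
contact_force: [0.5, 0.7, -0.2]
grip_width: 0.0845
```

```bash
python3 - <<'E'
from h import *
from scipy.spatial.transform import Rotation as Ro
o=get_obs();print({k:np.round(o[k],4).tolist() for k in("joints","qvel","tcp_pos","orientation")})
f=grab("side"); o=get_obs(); p=np.array(o["tcp_pos"]); R=Ro.from_rotvec(o["orientation"]).as_matrix()
print(np.round(p,4))
u0,v0,S=200,90,5
im=cv2.resize(f["img"][v0:v0+110,u0:u0+150,::-1],None,fx=S,fy=S,interpolation=cv2.INTER_CUBIC)
def box(cx,L,W,z0,z1,col,M,q):
    for zz in(z0,z1):
        P=[(proj(f,q+M@np.array([cx+a*L/2,b*W/2,zz]))-[u0,v0]+.5)*S for a,b in((-1,-1),(1,-1),(1,1),(-1,1))]
        cv2.polylines(im,[np.int32(P)],True,col,1)
for s in(-1,1): box(s*.05,.0145,.022,-.013,-.035,(0,0,255),R,p)
M=Ro.from_euler("z",-115.5,degrees=True).as_matrix()
box(0,.104,.058,0,.025,(0,255,0),M,np.array([.609,-.279,0]))
cv2.imwrite("pics/c.png",im)
E
```

```text
{'joints': [-0.0775, 0.6128, 0.5763, 1.6992, -0.4135, 0.9348, 0.2177], 'qvel': [-0.0073, -0.0086, -0.0037, -0.0014, 0.0007, 0.0004, -0.0011], 'tcp_pos': [0.6134, -0.2653, 0.1074], 'orientation': [-3.0578, 0.6884, -0.0286]}
[ 0.6134 -0.2653  0.1074]
```

View pics/c.png

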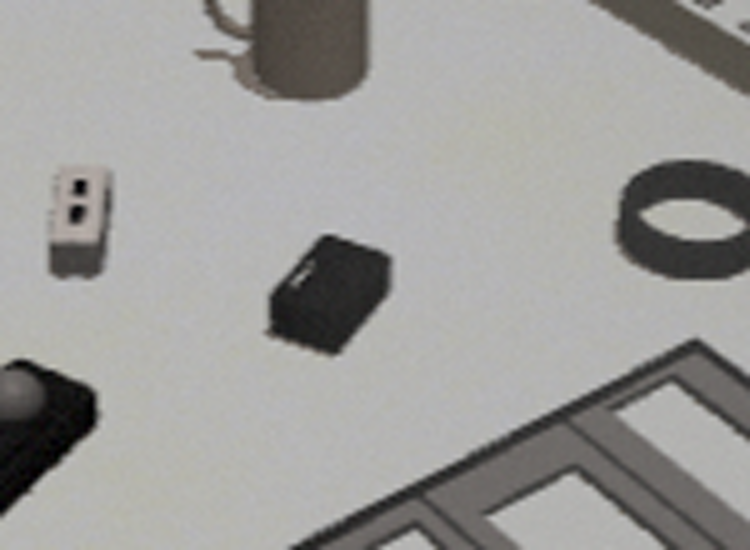

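That crop missed the gripper: it shows the battery, the short hub and the caddy corner. Redoing it centred on the TCP.

```bash
cat > ov.py <<'E'
import sys
from h import *
from scipy.spatial.transform import Rotation as Ro
def ov(name,boxes=(),cam="side",S=5,back=.013,half=(75,60)):
    f=grab(cam); o=get_obs(); p=np.array(o["tcp_pos"]); R=Ro.from_rotvec(o["orientation"]).as_matrix(); g=o["grip_width"]
    print("tcp",np.round(p,4),"phi",round(np.degrees(np.arctan2(R[1,0],R[0,0])),1),"down",np.round(R[:,2],3),"w",round(g,4),"F",np.round(o["contact_force"],1))
    c=proj(f,p).astype(int); a,b=half; u0=int(np.clip(c[0]-a,0,560-2*a)); v0=int(np.clip(c[1]-b-10,0,420-2*b))
    im=cv2.resize(f["img"][v0:v0+2*b,u0:u0+2*a,::-1],None,fx=S,fy=S,interpolation=cv2.INTER_CUBIC)
    def box(cx,L,W,z0,z1,col,M,q):
        for zz in(z0,z1):
            P=[(proj(f,q+M@np.array([cx+i*L/2,j*W/2,zz]))-[u0,v0]+.5)*S for i,j in((-1,-1),(1,-1),(1,1),(-1,1))]
            cv2.polylines(im,[np.int32(P)],True,col,1)
    for s in(-1,1): box(s*(g/2+.00725),.0145,.022,-back,-back-.022,(0,0,255),R,p)
    for x,y,z,th,L,W,h in boxes: box(0,L,W,0,h,(0,255,0),Ro.from_euler("z",th,degrees=True).as_matrix(),np.array([x,y,z]))
    cv2.imwrite(f"pics/{name}.png",im)
E
python3 -c "
from ov import *
ov('d',[(.609,-.279,0,-115.5,.104,.058,.025)])"
```

```text
tcp [ 0.6132 -0.2656  0.1072] phi -25.4 down [ 0.019  0.003 -1.   ] w 0.0848 F [-0.5  1.2 -0.6]
```

View pics/d.png

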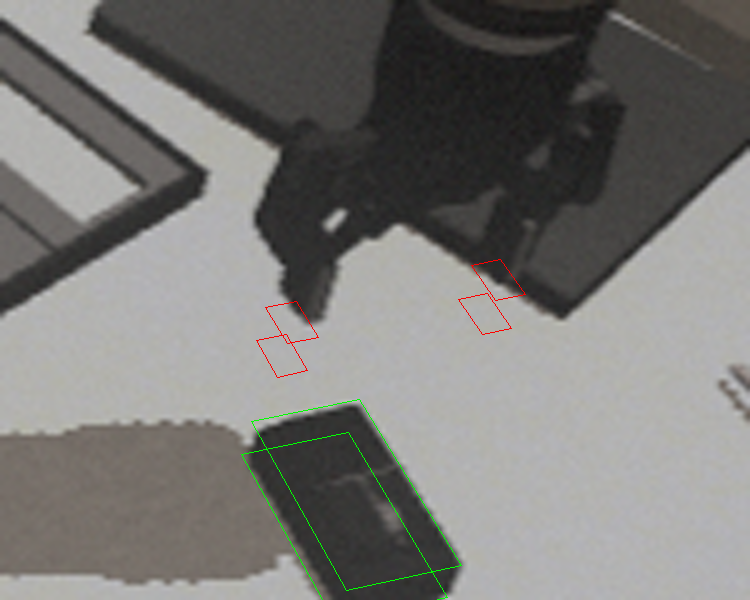

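The mouse model (green) lies on the mouse. The real fingertips are at (315,322) and (505,285), about 12 mm right and 14 mm up in the image from the model. I'll calibrate the tool by bringing the closed fingertips down close to clear bench and looking.

Emit:
send_rows(
  motion=[
    {"dp": [-0.041,0.032,0],"rot": [0,-0.01,0],"grip": 0.0},
    {"dp": [-0.041,0.032,0],"rot": [0,-0.01,0],"grip": 0.0},
    {"dp": [-0.041,0.032,0],"rot": [0,0,0],"grip": 0.0},
    {"dp": [0,0,0],"rot": [0,0,0],"grip": 0.0},
    {"dp": [0,0,-0.04],"rot": [0,0,0],"grip": 0.0},
    {"dp": [0,0,-0.03],"rot": [0,0,0],"grip": 0.0},
    {"dp": [0,0,0],"rot": [0,0,0],"grip": 0.0},
    {"dp": [0,0,0],"rot": [0,0,0],"grip": 0.0},
    {"dp": [0,0,0],"rot": [0,0,0],"grip": 0.0},
  ],
)

```text
clock: 4.62
tcp_pos: [0.4924, -0.1693, 0.0391]
orientation: [-3.053, 0.686, -0.075]
contact_force: [-0.3, 0.4, -0.2]
grip_width: 0.0003
```

```bash
python3 -c "
from ov import *
ov('e',back=0)"
```

```text
tcp [ 0.4926 -0.1694  0.0392] phi -25.4 down [ 0.05   0.    -0.999] w -0.0 F [ 0.2 -0.8 -0.2]
```

View pics/e.png

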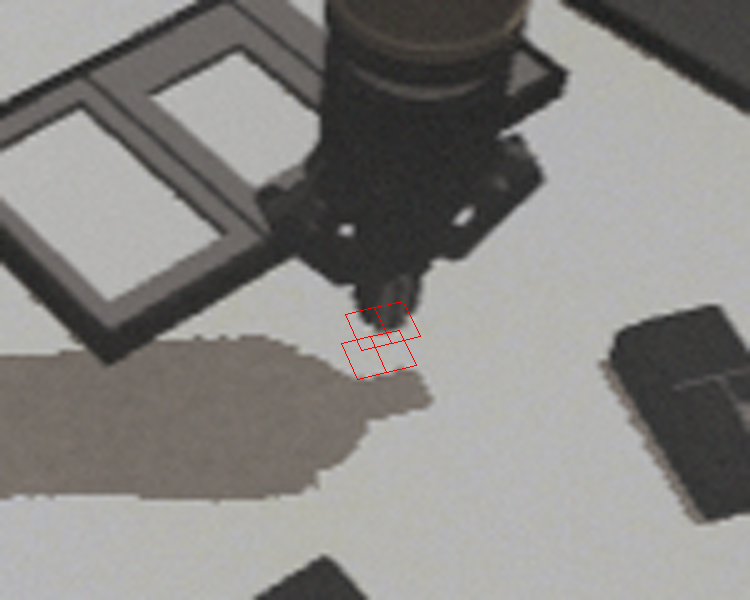

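Emit:
send_rows(
  motion=[
    {"dp": [0,0,0],"rot": [0,0.05,0],"grip": 0.0},
    {"dp": [0,0,-0.015],"rot": [0,0,0],"grip": 0.0},
    {"dp": [0,0,-0.008],"rot": [0,0,0],"grip": 0.0},
    {"dp": [0,0,-0.005],"rot": [0,0,0],"grip": 0.0},
    {"dp": [0,0,0],"rot": [0,0,0],"grip": 0.0},
  ],
)

```text
clock: 5.3
tcp_pos: [0.4926, -0.1696, 0.0107]
orientation: [-3.064, 0.69, -0.003]
contact_force: [-0.8, -0.3, -0.6]
grip_width: 0.0001
```

```bash
python3 -c "
from ov import *
ov('e2',back=0,half=(50,40))"
```

```text
tcp [ 0.4928 -0.1697  0.0109] phi -25.4 down [ 0.003  0.    -1.   ] w -0.0003 F [0.  0.4 1.2]
```

View pics/e2.png

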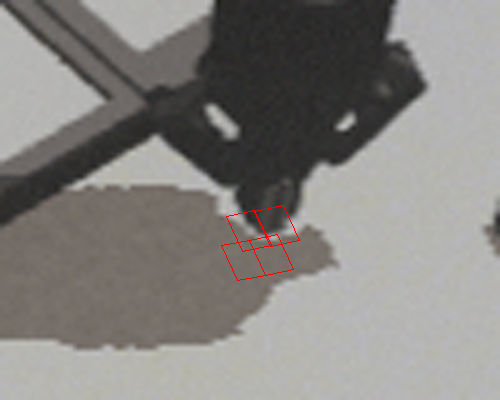

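Fingertip at (270,233), still clear of the bench, and the TCP reads z=11 mm. Next is a gentle touch to calibrate height.

Emit:
send_rows(
  motion=[
    {"dp": [0,0,-0.006],"rot": [0,0,0],"grip": 0.0},
    {"dp": [0,0,-0.004],"rot": [0,0,0],"grip": 0.0},
    {"dp": [0,0,0],"rot": [0,0,0],"grip": 0.0},
  ],
)

```text
clock: 5.72
tcp_pos: [0.4929, -0.1698, 0.0006]
orientation: [-3.064, 0.69, -0.005]
contact_force: [-0.4, -1.1, -0.2]
grip_width: 0.0
```

Emit:
send_rows(
  motion=[
    {"dp": [0,0,-0.003],"rot": [0,0,0],"grip": 0.0},
    {"dp": [0,0,-0.003],"rot": [0,0,0],"grip": 0.0},
    {"dp": [0,0,0],"rot": [0,0,0],"grip": 0.0},
  ],
)

```text
clock: 6.1
tcp_pos: [0.4931, -0.1698, -0.0058]
orientation: [-3.064, 0.69, -0.006]
contact_force: [0.5, -0.5, -0.8]
grip_width: -0.0002
```

```bash
python3 -c "
from ov import *
ov('e3',back=0,half=(50,40))"
```

```text
tcp [ 0.4931 -0.1698 -0.0057] phi -25.4 down [ 0.004  0.    -1.   ] w 0.0003 F [-0.1 -0.2  0. ]
```

View pics/e3.png

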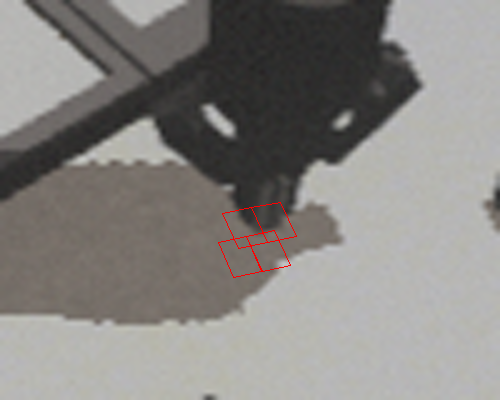

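The TCP reads -5.7 mm with no contact, so the reported pose is biased. The tip is at (265,228) and still above the bench. I'll continue to contact.

Emit:
send_rows(
  motion=[
    {"dp": [0,0,-0.003],"rot": [0,0,0],"grip": 0.0},
    {"dp": [0,0,-0.003],"rot": [0,0,0],"grip": 0.0},
  ],
)

```text
clock: 6.4
tcp_pos: [0.4935, -0.1699, -0.0117]
orientation: [-3.064, 0.69, -0.007]
contact_force: [-0.3, -0.2, -0.0]
grip_width: 0.0001
```

Emit:
send_rows(
  motion=[
    {"dp": [0,0,-0.002],"rot": [0,0,0],"grip": 0.0},
  ],
)

```text
clock: 6.52
tcp_pos: [0.4934, -0.1698, -0.0139]
orientation: [-3.064, 0.69, -0.007]
contact_force: [0.6, 1.3, 0.9]
grip_width: 0.0003
```

Emit:
send_rows(
  motion=[
    {"dp": [0,0,-0.002],"rot": [0,0,0],"grip": 0.0},
  ],
)

```text
clock: 6.65
tcp_pos: [0.4934, -0.1699, -0.0161]
orientation: [-3.064, 0.69, -0.007]
contact_force: [0.2, 0.4, -0.9]
grip_width: 0.0
```

Emit:
send_rows(
  motion=[
    {"dp": [0,0,-0.002],"rot": [0,0,0],"grip": 0.0},
  ],
)

```text
clock: 6.78
tcp_pos: [0.4933, -0.1699, -0.0183]
orientation: [-3.064, 0.69, -0.006]
contact_force: [-1.2, 1.1, 0.4]
grip_width: -0.0001
```

Emit:
send_rows(
  motion=[
    {"dp": [0,0,-0.002],"rot": [0,0,0],"grip": 0.0},
  ],
)

```text
clock: 6.9
tcp_pos: [0.4933, -0.1699, -0.0204]
orientation: [-3.064, 0.69, -0.006]
contact_force: [-0.4, 0.6, 0.6]
grip_width: 0.0002
```

Emit:
send_rows(
  motion=[
    {"dp": [0,0,-0.002],"rot": [0,0,0],"grip": 0.0},
  ],
)

```text
clock: 7.02
tcp_pos: [0.4933, -0.1699, -0.0226]
orientation: [-3.064, 0.69, -0.006]
contact_force: [0.3, 0.2, 0.4]
grip_width: -0.0004
```

Emit:
send_rows(
  motion=[
    {"dp": [0,0,-0.002],"rot": [0,0,0],"grip": 0.0},
  ],
)

```text
clock: 7.15
tcp_pos: [0.4934, -0.1699, -0.0247]
orientation: [-3.064, 0.69, -0.007]
contact_force: [-0.4, 0.5, -0.1]
grip_width: 0.0001
```

```bash
python3 -c "
from ov import *
ov('e4',back=0,half=(50,40))
o=get_obs();print(np.round(o['joints'],3),np.round(o['qvel'],3))"
```

```text
tcp [ 0.4932 -0.1698 -0.0249] phi -25.4 down [ 0.004  0.    -1.   ] w -0.0001 F [ 0.7 -0.9 -0.6]
[-0.142  0.613  0.454  2.1   -0.52   0.535  0.252] [-0.002 -0.003  0.003  0.002  0.006  0.007 -0.007]
```

View pics/e4.png

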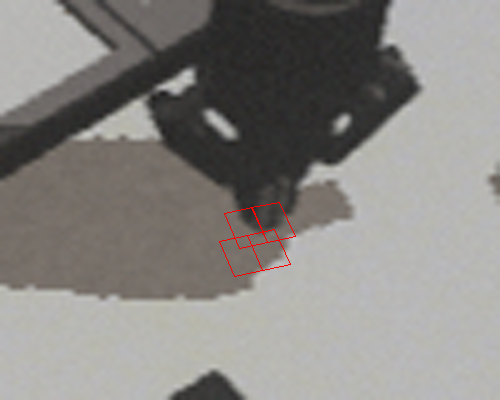

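Still no contact. The tip keeps its image offset of about (9,-27) px, so I continue to touch.

Emit:
send_rows(
  motion=[
    {"dp": [0,0,-0.002],"rot": [0,0,0],"grip": 0.0},
  ],
)

```text
clock: 7.32
tcp_pos: [0.4933, -0.1699, -0.0269]
orientation: [-3.064, 0.69, -0.006]
contact_force: [-0.0, -0.9, -0.5]
grip_width: -0.0
```

Emit:
send_rows(
  motion=[
    {"dp": [0,0,-0.002],"rot": [0,0,0],"grip": 0.0},
  ],
)

```text
clock: 7.45
tcp_pos: [0.4933, -0.1699, -0.0291]
orientation: [-3.064, 0.69, -0.006]
contact_force: [-0.3, 0.9, 0.5]
grip_width: -0.0005
```

Emit:
send_rows(
  motion=[
    {"dp": [0,0,-0.002],"rot": [0,0,0],"grip": 0.0},
  ],
)

```text
clock: 7.58
tcp_pos: [0.4934, -0.1699, -0.0303]
orientation: [-3.063, 0.69, -0.006]
contact_force: [-6.3, 3.8, 33.8]
grip_width: 0.0
```

Emit:
send_rows(
  motion=[
    {"dp": [0,0,-0.002],"rot": [0,0,0],"grip": 0.0},
  ],
)

```text
clock: 7.7
tcp_pos: [0.4935, -0.1699, -0.0304]
orientation: [-3.061, 0.691, -0.006]
contact_force: [-10.6, 5.1, 43.3]
grip_width: -0.0002
```

Contact at reported z = -0.030: the true tip sits 30 mm above the reported TCP. XY bias is only a few mm, about (+3..+8, -3..-8). I'll apply this, lift, and go back to the mouse.

Emit:
send_rows(
  motion=[
    {"dp": [0,0,0.03],"rot": [0,0,0],"grip": 0.085},
    {"dp": [0,0,0.04],"rot": [0,0,0],"grip": 0.085},
    {"dp": [0.022,-0.02,0.01],"rot": [0,0,0],"grip": 0.085},
    {"dp": [0.022,-0.02,0],"rot": [0,0,0],"grip": 0.085},
    {"dp": [0.022,-0.02,0],"rot": [0,0,0],"grip": 0.085},
    {"dp": [0.022,-0.02,0],"rot": [0,0,0],"grip": 0.085},
    {"dp": [0.022,-0.021,0],"rot": [0,0,0],"grip": 0.085},
    {"dp": [0,0,0],"rot": [0,0,0],"grip": 0.085},
    {"dp": [0,0,0],"rot": [0,0,0],"grip": 0.085},
  ],
)

```text
clock: 8.82
tcp_pos: [0.6054, -0.2724, 0.0519]
orientation: [-3.059, 0.688, -0.004]
contact_force: [-0.9, -0.2, 0.4]
grip_width: 0.0851
```

Emit:
send_rows(
  motion=[
    {"dp": [0,0,-0.02],"rot": [0,0,0],"grip": 0.085},
    {"dp": [0,0,-0.015],"rot": [0,0,0],"grip": 0.085},
    {"dp": [0,0,0],"rot": [0,0,0],"grip": 0.085},
    {"dp": [0,0,-0.004],"rot": [0,0,0],"grip": 0.085},
    {"dp": [0,0,-0.004],"rot": [0,0,0],"grip": 0.085},
  ],
)

```text
clock: 9.45
tcp_pos: [0.6036, -0.2697, 0.0052]
orientation: [-3.058, 0.686, -0.0]
contact_force: [0.0, -0.7, 0.0]
grip_width: 0.0849
```

```bash
sed -i 's/p=np.array(o\["tcp_pos"\])/p=np.array(o["tcp_pos"])+[.004,-.005,.03]/' ov.py; python3 -c "
from ov import *
ov('g1',[(.609,-.279,0,-115.5,.104,.058,.025)],half=(60,50))"
```

```text
tcp [ 0.6074 -0.2746  0.0347] phi -25.3 down [ 0.001  0.008 -1.   ] w 0.0849 F [-0.2  0.6 -0.3]
```

View pics/g1.png

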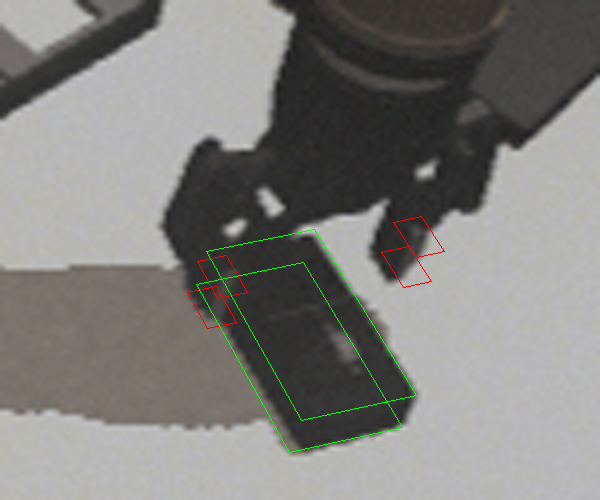

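The corrected model (red) now sits on the real fingertips (205,320) and (390,280), straddling the mouse (green). I descend and grip.

Emit:
send_rows(
  motion=[
    {"dp": [0.001,-0.002,-0.01],"rot": [0,0,0],"grip": 0.085},
    {"dp": [0.001,-0.002,-0.01],"rot": [0,0,0],"grip": 0.085},
    {"dp": [0,0,-0.006],"rot": [0,0,0],"grip": 0.085},
    {"dp": [0,0,-0.003],"rot": [0,0,0],"grip": 0.085},
    {"dp": [0,0,0],"rot": [0,0,0],"grip": 0.05},
    {"dp": [0,0,0],"rot": [0,0,0],"grip": 0.05},
    {"dp": [0,0,0],"rot": [0,0,0],"grip": 0.05},
    {"dp": [0,0,0],"rot": [0,0,0],"grip": 0.05},
  ],
)

```text
clock: 10.5
tcp_pos: [0.6062, -0.2744, -0.0255]
orientation: [-3.058, 0.686, -0.002]
contact_force: [0.5, -0.4, -1.4]
grip_width: 0.057
```

Emit:
send_rows(
  motion=[
    {"dp": [0,0,0.03],"rot": [0,0,0],"grip": 0.05},
    {"dp": [0,0,0.04],"rot": [0,0,0],"grip": 0.05},
    {"dp": [-0.02,0.041,0.01],"rot": [0,0,0.058],"grip": 0.05},
    {"dp": [-0.02,0.041,0],"rot": [0,0,0.058],"grip": 0.05},
    {"dp": [-0.02,0.041,0],"rot": [0,0,0.058],"grip": 0.05},
    {"dp": [-0.02,0.041,0],"rot": [0,0,0.058],"grip": 0.05},
    {"dp": [-0.02,0.041,0],"rot": [0,0,0.058],"grip": 0.05},
    {"dp": [-0.02,0.041,0],"rot": [0,0,0.058],"grip": 0.05},
    {"dp": [-0.018,0.043,0],"rot": [0,0,0.058],"grip": 0.05},
    {"dp": [0,0,0],"rot": [0,0,0],"grip": 0.05},
    {"dp": [0,0,0],"rot": [0,0,0],"grip": 0.05},
  ],
)

```text
clock: 11.88
tcp_pos: [0.4622, 0.0223, 0.0575]
orientation: [-3.133, 0.034, -0.003]
contact_force: [0.6, -0.5, -1.6]
grip_width: 0.0572
```

Emit:
send_rows(
  motion=[
    {"dp": [0.007,-0.006,-0.02],"rot": [0,0,-0.02],"grip": 0.05},
    {"dp": [0,0,-0.02],"rot": [0,0,0],"grip": 0.05},
    {"dp": [0,0,-0.01],"rot": [0,0,0],"grip": 0.05},
    {"dp": [0,0,0],"rot": [0,0,0],"grip": 0.05},
    {"dp": [0,0,0],"rot": [0,0,0],"grip": 0.05},
  ],
)

```text
clock: 12.5
tcp_pos: [0.4724, 0.0115, 0.0074]
orientation: [-3.134, 0.08, -0.009]
contact_force: [-0.6, -0.9, -1.1]
grip_width: 0.0569
```

```bash
python3 -c "
from ov import *
o=get_obs();p=np.array(o['tcp_pos']);print(np.round(p,4))
ov('p1',[(p[0]+.003,p[1]-.005,p[2]+.0255,87.6,.104,.058,.025),(.472,.0118,.016,87.6,.122,.078,0)],half=(65,55),back=.006)"
```

```text
[0.4724 0.0115 0.0074]
tcp [0.4764 0.0066 0.0374] phi -2.9 down [ 0.006  0.007 -1.   ] w 0.0572 F [ 0.1 -0.2 -0.3]
```

View pics/p1.png

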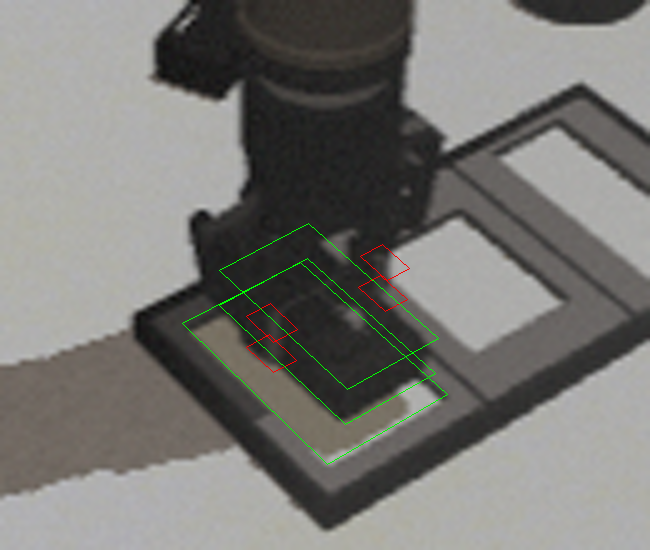

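The mouse model's lower corner (345,423) falls on the real one (343,420) and the pocket outline fits. Correct by (-3.5, +5) mm and lower.

Emit:
send_rows(
  motion=[
    {"dp": [-0.0035,0.005,-0.007],"rot": [0,0,0.008],"grip": 0.05},
    {"dp": [0,0,-0.007],"rot": [0,0,0],"grip": 0.05},
    {"dp": [0,0,-0.004],"rot": [0,0,0],"grip": 0.05},
    {"dp": [0,0,0],"rot": [0,0,0],"grip": 0.05},
    {"dp": [0,0,0],"rot": [0,0,0],"grip": 0.05},
  ],
)

```text
clock: 13.18
tcp_pos: [0.4691, 0.0176, -0.0111]
orientation: [-3.133, 0.065, -0.011]
contact_force: [-0.1, 0.1, -1.5]
grip_width: 0.0576
```

Emit:
send_rows(
  motion=[
    {"dp": [0,0,-0.002],"rot": [0,0,0],"grip": 0.05},
  ],
)

```text
clock: 13.3
tcp_pos: [0.4694, 0.0175, -0.013]
orientation: [-3.133, 0.065, -0.012]
contact_force: [0.9, 0.0, -2.4]
grip_width: 0.0573
```

Emit:
send_rows(
  motion=[
    {"dp": [0,0,-0.002],"rot": [0,0,0],"grip": 0.05},
  ],
)

```text
clock: 13.42
tcp_pos: [0.4695, 0.0175, -0.015]
orientation: [-3.133, 0.065, -0.013]
contact_force: [-0.6, 0.9, -0.5]
grip_width: 0.0568
```

Emit:
send_rows(
  motion=[
    {"dp": [0,0,-0.0015],"rot": [0,0,0],"grip": 0.05},
  ],
)

```text
clock: 13.55
tcp_pos: [0.4695, 0.0175, -0.0167]
orientation: [-3.133, 0.065, -0.013]
contact_force: [-0.0, 0.7, 0.4]
grip_width: 0.0572
```

Emit:
send_rows(
  motion=[
    {"dp": [0,0,-0.0015],"rot": [0,0,0],"grip": 0.05},
  ],
)

```text
clock: 13.68
tcp_pos: [0.4697, 0.0175, -0.0172]
orientation: [-3.132, 0.065, -0.013]
contact_force: [-4.2, -1.9, 16.2]
grip_width: 0.0572
```

Floor contact came at the predicted height. Release, lift and go to the charger.

Emit:
send_rows(
  motion=[
    {"dp": [0,0,0],"rot": [0,0,0],"grip": 0.075},
    {"dp": [0,0,0],"rot": [0,0,0],"grip": 0.085},
    {"dp": [0,0,0],"rot": [0,0,0],"grip": 0.085},
    {"dp": [0,0,0.01],"rot": [0,0,0],"grip": 0.085},
    {"dp": [0,0,0.03],"rot": [0,0,0],"grip": 0.085},
    {"dp": [0,0,0.04],"rot": [0,0,0],"grip": 0.085},
    {"dp": [-0.012,-0.042,0],"rot": [0,0,0.015],"grip": 0.085},
    {"dp": [-0.016,-0.044,0],"rot": [0,0,0.015],"grip": 0.085},
    {"dp": [-0.016,-0.044,0],"rot": [0,0,0.015],"grip": 0.085},
    {"dp": [-0.016,-0.044,0],"rot": [0,0,0.015],"grip": 0.085},
    {"dp": [-0.016,-0.044,0],"rot": [0,0,0.015],"grip": 0.085},
    {"dp": [-0.016,-0.044,0],"rot": [0,0,0.015],"grip": 0.085},
    {"dp": [0,0,0],"rot": [0,0,0],"grip": 0.085},
    {"dp": [0,0,0],"rot": [0,0,0],"grip": 0.085},
  ],
)

```text
clock: 15.42
tcp_pos: [0.377, -0.2506, 0.0716]
orientation: [-3.132, -0.086, -0.026]
contact_force: [0.0, 0.8, -0.4]
grip_width: 0.0851
```

```bash
python3 - <<'E'
from fit import *
f=grab("top"); g=cv2.cvtColor(f["img"],cv2.COLOR_RGB2GRAY)
m=blob(g<75,f,[.472,.012,.035]); r=fit(f,m,.472,.012,1.53,.104,.058,.028,.009); print("mouse",np.round(r.x,4),r.fun,m.sum())
o=get_obs();print(np.round(o["tcp_pos"],4),np.round(o["orientation"],3))
E
```

```text
mouse [0.4678 0.0136 1.5316] -0.8537217281702962 762
[ 0.3771 -0.2507  0.0716] [-3.132 -0.087 -0.026]
```

The mouse rests at (.468,.0136), about 4 mm from the pocket centre. Now the charger.

Emit:
send_rows(
  motion=[
    {"dp": [-0.0045,0.0045,-0.02],"rot": [0,0.016,0],"grip": 0.085},
    {"dp": [0,0,-0.02],"rot": [0,0,0],"grip": 0.085},
    {"dp": [0,0,-0.01],"rot": [0,0,0],"grip": 0.085},
    {"dp": [0,0,0],"rot": [0,0,0],"grip": 0.085},
    {"dp": [0,0,0],"rot": [0,0,0],"grip": 0.085},
  ],
)

```text
clock: 16.1
tcp_pos: [0.3759, -0.2411, 0.0214]
orientation: [-3.13, -0.102, -0.003]
contact_force: [-0.0, 0.1, -1.0]
grip_width: 0.0851
```

```bash
python3 -c "
from ov import *
ov('g2',[(.3755,-.2512,0,-87,.054,.048,.03)],half=(60,50))"
```

```text
tcp [ 0.38   -0.2462  0.0514] phi 3.7 down [ 0.002  0.01  -1.   ] w 0.0849 F [ 0.7 -1.   0.3]
```

View pics/g2.png

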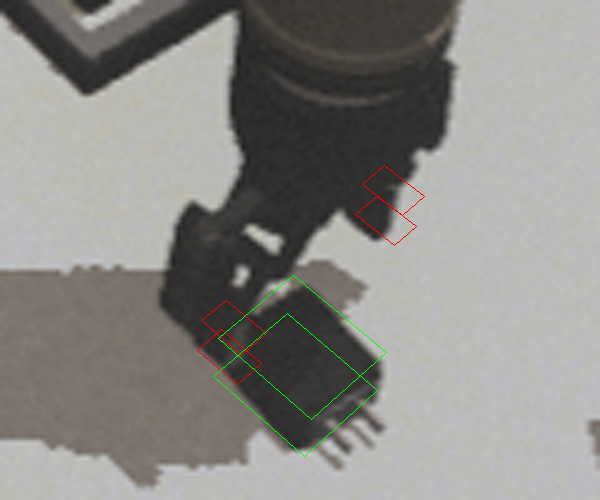

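The charger with its pins is at (310,370), its model fits, and the fingers straddle it. Shift about 6 mm toward -y, descend and grip.

Emit:
send_rows(
  motion=[
    {"dp": [-0.002,-0.0065,-0.014],"rot": [0,0,-0.015],"grip": 0.085},
    {"dp": [0,0,-0.014],"rot": [0,0,0],"grip": 0.085},
    {"dp": [0,0,-0.01],"rot": [0,0,0],"grip": 0.085},
    {"dp": [0,0,-0.004],"rot": [0,0,0],"grip": 0.085},
    {"dp": [0,0,0],"rot": [0,0,0],"grip": 0.04},
    {"dp": [0,0,0],"rot": [0,0,0],"grip": 0.04},
    {"dp": [0,0,0],"rot": [0,0,0],"grip": 0.04},
    {"dp": [0,0,0],"rot": [0,0,0],"grip": 0.04},
    {"dp": [0,0,0],"rot": [0,0,0],"grip": 0.04},
  ],
)

```text
clock: 17.27
tcp_pos: [0.3744, -0.2486, -0.0225]
orientation: [-3.131, -0.075, -0.007]
contact_force: [-0.1, -0.6, -1.4]
grip_width: 0.0481
```

Emit:
send_rows(
  motion=[
    {"dp": [0,0,0.02],"rot": [0,0,0],"grip": 0.04},
    {"dp": [0,0,0.04],"rot": [0,0,0],"grip": 0.04},
    {"dp": [0,0,0.03],"rot": [0,0,0],"grip": 0.04},
    {"dp": [0.0288,0.0381,0],"rot": [0,0,-0.013],"grip": 0.04},
    {"dp": [0.0288,0.0381,0],"rot": [0,0,-0.013],"grip": 0.04},
    {"dp": [0.0288,0.0381,0],"rot": [0,0,-0.013],"grip": 0.04},
    {"dp": [0.0288,0.0381,0],"rot": [0,0,-0.013],"grip": 0.04},
    {"dp": [0.0288,0.0381,0],"rot": [0,0,-0.013],"grip": 0.04},
    {"dp": [0.0288,0.0381,0],"rot": [0,0,-0.013],"grip": 0.04},
    {"dp": [0.0288,0.0381,0],"rot": [0,0,-0.013],"grip": 0.04},
    {"dp": [0,0,0],"rot": [0,0,0],"grip": 0.04},
    {"dp": [0,0,0],"rot": [0,0,0],"grip": 0.04},
  ],
)

```text
clock: 18.77
tcp_pos: [0.5802, 0.0287, 0.0703]
orientation: [-3.131, 0.074, -0.01]
contact_force: [0.1, -0.3, -1.8]
grip_width: 0.0484
```

Emit:
send_rows(
  motion=[
    {"dp": [-0.004,-0.0105,-0.02],"rot": [0,0.006,0],"grip": 0.04},
    {"dp": [0,0,-0.02],"rot": [0,0,0],"grip": 0.04},
    {"dp": [0,0,-0.014],"rot": [0,0,0],"grip": 0.04},
    {"dp": [0,0,0],"rot": [0,0,0],"grip": 0.04},
    {"dp": [0,0,0],"rot": [0,0,0],"grip": 0.04},
  ],
)

```text
clock: 19.4
tcp_pos: [0.5719, 0.0108, 0.012]
orientation: [-3.133, 0.086, 0.006]
contact_force: [0.8, -0.3, -0.2]
grip_width: 0.0482
```

```bash
python3 -c "
from ov import *
o=get_obs();p=np.array(o['tcp_pos']);print(np.round(p,4))
ov('p2',[(p[0]+.001,p[1]-.0026,p[2]+.0225,-92.4,.054,.048,.03),(.576,.0073,.016,87.6,.09,.068,0)],half=(60,50),back=.004)"
```

```text
[0.5719 0.0108 0.012 ]
tcp [0.5758 0.0058 0.042 ] phi -3.1 down [-0.004  0.007 -1.   ] w 0.0481 F [ 0.2  0.3 -2. ]
```

View pics/p2.png

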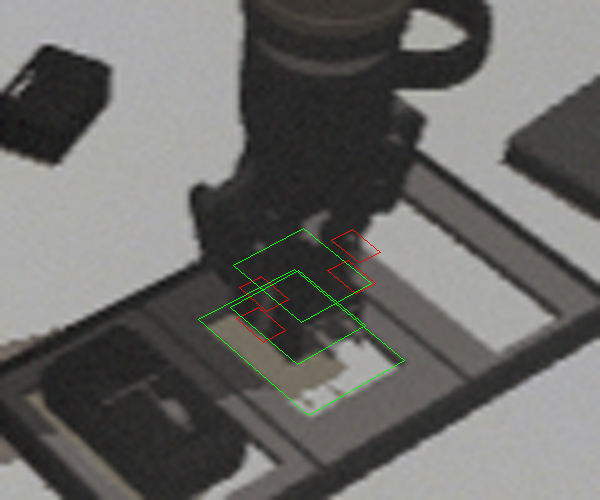

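The charger model's corner (298,363) matches the real one (297,358), and the mouse sits inside its pocket (150,400). Move (+3, +7) mm and lower.

Emit:
send_rows(
  motion=[
    {"dp": [0.003,0.007,-0.008],"rot": [0,0,0.01],"grip": 0.04},
    {"dp": [0,0,-0.007],"rot": [0,0,0],"grip": 0.04},
    {"dp": [0,0,-0.005],"rot": [0,0,0],"grip": 0.04},
    {"dp": [0,0,0],"rot": [0,0,0],"grip": 0.04},
    {"dp": [0,0,0],"rot": [0,0,0],"grip": 0.04},
  ],
)

```text
clock: 20.08
tcp_pos: [0.576, 0.0192, -0.0084]
orientation: [-3.133, 0.067, 0.003]
contact_force: [0.4, -0.3, -2.0]
grip_width: 0.0487
```

Emit:
send_rows(
  motion=[
    {"dp": [0,0,-0.002],"rot": [0,0,0],"grip": 0.04},
  ],
)

```text
clock: 20.2
tcp_pos: [0.5762, 0.0191, -0.0103]
orientation: [-3.133, 0.067, 0.002]
contact_force: [0.8, -0.2, -1.1]
grip_width: 0.0482
```

Emit:
send_rows(
  motion=[
    {"dp": [0,0,-0.0015],"rot": [0,0,0],"grip": 0.04},
  ],
)

```text
clock: 20.32
tcp_pos: [0.5762, 0.019, -0.0118]
orientation: [-3.133, 0.067, 0.002]
contact_force: [-0.6, -0.8, -1.9]
grip_width: 0.048
```

Emit:
send_rows(
  motion=[
    {"dp": [0,0,-0.0015],"rot": [0,0,0],"grip": 0.04},
  ],
)

```text
clock: 20.45
tcp_pos: [0.5763, 0.019, -0.0133]
orientation: [-3.133, 0.067, 0.002]
contact_force: [0.1, 0.0, -1.4]
grip_width: 0.0484
```

Emit:
send_rows(
  motion=[
    {"dp": [0,0,-0.0015],"rot": [0,0,0],"grip": 0.04},
  ],
)

```text
clock: 20.58
tcp_pos: [0.5763, 0.019, -0.0139]
orientation: [-3.132, 0.068, 0.002]
contact_force: [-7.8, 1.5, 22.9]
grip_width: 0.048
```

Emit:
send_rows(
  motion=[
    {"dp": [0,0,-0.0007],"rot": [0,0,0],"grip": 0.04},
  ],
)

```text
clock: 20.7
tcp_pos: [0.5763, 0.019, -0.0138]
orientation: [-3.132, 0.068, 0.002]
contact_force: [-2.6, 0.1, 7.1]
grip_width: 0.0485
```

Emit:
send_rows(
  motion=[
    {"dp": [0,0,0],"rot": [0,0,0],"grip": 0.065},
    {"dp": [0,0,0],"rot": [0,0,0],"grip": 0.08},
    {"dp": [0,0,0],"rot": [0,0,0],"grip": 0.08},
    {"dp": [0,0,0.01],"rot": [0,0,0],"grip": 0.085},
    {"dp": [0,0,0.03],"rot": [0,0,0],"grip": 0.085},
    {"dp": [0,0,0.045],"rot": [0,0,0],"grip": 0.085},
    {"dp": [-0.008,-0.044,0],"rot": [0,0,0.105],"grip": 0.085},
    {"dp": [-0.008,-0.044,0],"rot": [0,0,0.105],"grip": 0.085},
    {"dp": [-0.008,-0.044,0],"rot": [0,0,0.105],"grip": 0.085},
    {"dp": [-0.008,-0.044,0],"rot": [0,0,0.105],"grip": 0.085},
    {"dp": [-0.008,-0.044,0],"rot": [0,0,0.105],"grip": 0.085},
    {"dp": [-0.008,-0.044,0],"rot": [0,0,0.105],"grip": 0.085},
    {"dp": [-0.008,-0.044,0],"rot": [0,0,0.105],"grip": 0.085},
    {"dp": [-0.008,-0.044,0],"rot": [0,0,0.105],"grip": 0.085},
    {"dp": [-0.008,-0.044,0],"rot": [0,0,0.105],"grip": 0.085},
    {"dp": [0,0,0],"rot": [0,0,0],"grip": 0.085},
    {"dp": [0,0,0],"rot": [0,0,0],"grip": 0.085},
  ],
)

```text
clock: 22.82
tcp_pos: [0.5025, -0.389, 0.0828]
orientation: [-2.801, -1.415, -0.001]
contact_force: [-0.9, 1.2, 0.2]
grip_width: 0.0851
```

```bash
python3 - <<'E'
from fit import *
from scipy.spatial.transform import Rotation as Ro
f=grab("top"); g=cv2.cvtColor(f["img"],cv2.COLOR_RGB2GRAY)
for n,x,y,L,W,h in[("mouse",.472,.012,.104,.058,.028),("charger",.576,.0153,.054,.048,.03)]:
    m=blob(g<70,f,[x,y,.035]); 
    if n=="charger": m=cv2.morphologyEx(m.astype(np.uint8),cv2.MORPH_OPEN,np.ones((5,5)))>0
    r=fit(f,m,x,y,1.53,L,W,h,.009); print(n,np.round(r.x,4),r.fun,m.sum())
o=get_obs();R=Ro.from_rotvec(o["orientation"]).as_matrix();print(np.round(o["tcp_pos"],4),np.degrees(np.arctan2(R[1,0],R[0,0])),np.round(R[:,2],3))
E
```

```text
mouse [0.4683 0.0148 1.5567] -0.8342081321296102 745
charger [0.5758 0.0163 1.6047] -0.8030042246909717 321
[ 0.5023 -0.3894  0.0829] 53.61399096394858 [-0.001  0.003 -1.   ]
```

Charger fits at origin (.576,.008), i.e. centred. Descend onto the hub.

Emit:
send_rows(
  motion=[
    {"dp": [-0.0015,-0.0035,-0.02],"rot": [0,0,-0.02],"grip": 0.085},
    {"dp": [0,0,-0.025],"rot": [0,0,0],"grip": 0.085},
    {"dp": [0,0,-0.02],"rot": [0,0,0],"grip": 0.085},
    {"dp": [0,0,-0.015],"rot": [0,0,0],"grip": 0.085},
    {"dp": [0,0,0],"rot": [0,0,0],"grip": 0.085},
    {"dp": [0,0,0],"rot": [0,0,0],"grip": 0.085},
  ],
)

```text
clock: 23.62
tcp_pos: [0.5019, -0.3879, -0.0032]
orientation: [-2.811, -1.39, -0.0]
contact_force: [0.2, -1.0, 0.5]
grip_width: 0.0849
```

Emit:
send_rows(
  motion=[
    {"dp": [0,-0.005,-0.008],"rot": [0,0,0],"grip": 0.085},
    {"dp": [0,0,-0.007],"rot": [0,0,0],"grip": 0.085},
    {"dp": [0,0,0],"rot": [0,0,0],"grip": 0.085},
    {"dp": [0,0,0],"rot": [0,0,0],"grip": 0.025},
    {"dp": [0,0,0],"rot": [0,0,0],"grip": 0.025},
    {"dp": [0,0,0],"rot": [0,0,0],"grip": 0.025},
    {"dp": [0,0,0],"rot": [0,0,0],"grip": 0.025},
    {"dp": [0,0,0],"rot": [0,0,0],"grip": 0.025},
    {"dp": [0,0,0],"rot": [0,0,0],"grip": 0.025},
  ],
)

```text
clock: 24.75
tcp_pos: [0.5032, -0.3947, -0.017]
orientation: [-2.815, -1.391, -0.003]
contact_force: [-0.2, -0.5, 1.0]
grip_width: 0.0309
```

Emit:
send_rows(
  motion=[
    {"dp": [0,0,0.015],"rot": [0,0,0],"grip": 0.025},
    {"dp": [0,0,0.03],"rot": [0,0,0],"grip": 0.025},
    {"dp": [0,0,0.04],"rot": [0,0,0],"grip": 0.025},
    {"dp": [0.017,0.0385,0],"rot": [0,0,-0.095],"grip": 0.025},
    {"dp": [0.017,0.0385,0],"rot": [0,0,-0.095],"grip": 0.025},
    {"dp": [0.017,0.0385,0],"rot": [0,0,-0.095],"grip": 0.025},
    {"dp": [0.017,0.0385,0],"rot": [0,0,-0.095],"grip": 0.025},
    {"dp": [0.017,0.0385,0],"rot": [0,0,-0.095],"grip": 0.025},
    {"dp": [0.017,0.0385,0],"rot": [0,0,-0.095],"grip": 0.025},
    {"dp": [0.017,0.0385,0],"rot": [0,0,-0.095],"grip": 0.025},
    {"dp": [0.017,0.0385,0],"rot": [0,0,-0.095],"grip": 0.025},
    {"dp": [0.017,0.0385,0],"rot": [0,0,-0.095],"grip": 0.025},
    {"dp": [0.017,0.0385,0],"rot": [0,0,-0.095],"grip": 0.025},
    {"dp": [0,0,0],"rot": [0,0,0],"grip": 0.025},
    {"dp": [0,0,0],"rot": [0,0,0],"grip": 0.025},
  ],
)

```text
clock: 26.62
tcp_pos: [0.6763, 0.0043, 0.0833]
orientation: [-3.138, 0.103, -0.014]
contact_force: [-0.0, -1.3, -2.0]
grip_width: 0.0308
```

Emit:
send_rows(
  motion=[
    {"dp": [0.004,0.0015,-0.02],"rot": [0,0.009,0.024],"grip": 0.025},
    {"dp": [0,0,-0.02],"rot": [0,0,0],"grip": 0.025},
    {"dp": [0,0,-0.015],"rot": [0,0,0],"grip": 0.025},
    {"dp": [0,0,-0.01],"rot": [0,0,0],"grip": 0.025},
    {"dp": [0,0,0],"rot": [0,0,0],"grip": 0.025},
    {"dp": [0,0,0],"rot": [0,0,0],"grip": 0.025},
  ],
)

```text
clock: 27.38
tcp_pos: [0.6783, 0.0016, 0.0128]
orientation: [-3.14, 0.07, 0.006]
contact_force: [-0.0, -0.7, -1.8]
grip_width: 0.031
```

```bash
python3 -c "
from ov import *
o=get_obs();p=np.array(o['tcp_pos']);print(np.round(p,4))
ov('p3',[(p[0],p[1]-.003,p[2]+.017,-92.4,.12,.032,.028),(.680,.0032,.016,87.6,.138,.052,0)],half=(65,55),back=.002)"
```

```text
[0.6783 0.0016 0.0128]
tcp [ 0.6822 -0.0033  0.0428] phi -2.6 down [-0.004  0.001 -1.   ] w 0.0309 F [ 0.  -0.8 -1.8]
```

View pics/p3.png

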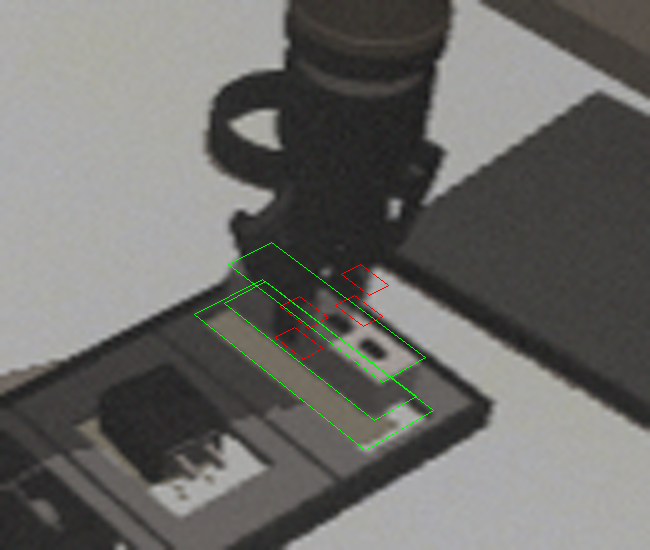

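The hub model matches the real hub: corners (425,358) vs (422,358) and (378,420) vs (377,418). The charger is lying in its pocket. Shift (+2, +4.5) mm and lower.

Emit:
send_rows(
  motion=[
    {"dp": [0.002,0.0045,-0.007],"rot": [0,0,0],"grip": 0.025},
    {"dp": [0,0,-0.006],"rot": [0,0,0],"grip": 0.025},
    {"dp": [0,0,-0.003],"rot": [0,0,0],"grip": 0.025},
    {"dp": [0,0,0],"rot": [0,0,0],"grip": 0.025},
    {"dp": [0,0,0],"rot": [0,0,0],"grip": 0.025},
  ],
)

```text
clock: 28.05
tcp_pos: [0.6813, 0.0071, -0.0031]
orientation: [-3.14, 0.069, 0.002]
contact_force: [0.4, 1.2, -1.3]
grip_width: 0.0312
```

Emit:
send_rows(
  motion=[
    {"dp": [0,0,-0.0015],"rot": [0,0,0],"grip": 0.025},
  ],
)

```text
clock: 28.18
tcp_pos: [0.6815, 0.007, -0.0045]
orientation: [-3.14, 0.069, 0.002]
contact_force: [-0.4, 0.2, -0.9]
grip_width: 0.0309
```

Emit:
send_rows(
  motion=[
    {"dp": [0,0,-0.0015],"rot": [0,0,0],"grip": 0.025},
  ],
)

```text
clock: 28.3
tcp_pos: [0.6816, 0.007, -0.006]
orientation: [-3.14, 0.069, 0.002]
contact_force: [-0.1, -0.3, -1.4]
grip_width: 0.031
```

Emit:
send_rows(
  motion=[
    {"dp": [0,0,-0.001],"rot": [0,0,0],"grip": 0.025},
  ],
)

```text
clock: 28.42
tcp_pos: [0.6816, 0.0069, -0.007]
orientation: [-3.14, 0.069, 0.001]
contact_force: [0.5, 0.4, -1.5]
grip_width: 0.0311
```

Emit:
send_rows(
  motion=[
    {"dp": [0,0,-0.001],"rot": [0,0,0],"grip": 0.025},
  ],
)

```text
clock: 28.55
tcp_pos: [0.6816, 0.0069, -0.008]
orientation: [-3.14, 0.07, 0.001]
contact_force: [-3.6, 0.6, 8.2]
grip_width: 0.0306
```

Emit:
send_rows(
  motion=[
    {"dp": [0,0,-0.001],"rot": [0,0,0],"grip": 0.025},
  ],
)

```text
clock: 28.68
tcp_pos: [0.6816, 0.0069, -0.008]
orientation: [-3.139, 0.069, 0.002]
contact_force: [-5.1, 0.6, 12.2]
grip_width: 0.0311
```

Emit:
send_rows(
  motion=[
    {"dp": [0,0,0],"rot": [0,0,0],"grip": 0.05},
    {"dp": [0,0,0],"rot": [0,0,0],"grip": 0.065},
    {"dp": [0,0,0],"rot": [0,0,0],"grip": 0.065},
    {"dp": [0,0,0.01],"rot": [0,0,0],"grip": 0.065},
    {"dp": [0,0,0.03],"rot": [0,0,0],"grip": 0.065},
    {"dp": [0,0,0.05],"rot": [0,0,0],"grip": 0.065},
    {"dp": [0,0,0.05],"rot": [0,0,0],"grip": 0.065},
    {"dp": [-0.01,-0.05,0.02],"rot": [0,0,0],"grip": 0.065},
    {"dp": [-0.01,-0.05,0],"rot": [0,0,0],"grip": 0.065},
    {"dp": [-0.01,-0.05,0],"rot": [0,0,0],"grip": 0.065},
    {"dp": [-0.01,-0.05,0],"rot": [0,0,0],"grip": 0.065},
    {"dp": [-0.01,-0.05,0],"rot": [0,0,0],"grip": 0.065},
    {"dp": [-0.01,-0.05,0],"rot": [0,0,0],"grip": 0.065},
    {"dp": [0,0,0],"rot": [0,0,0],"grip": 0.065},
    {"dp": [0,0,0],"rot": [0,0,0],"grip": 0.065},
  ],
)

```text
clock: 30.55
tcp_pos: [0.6198, -0.3014, 0.1664]
orientation: [-3.141, 0.066, -0.014]
contact_force: [0.5, 0.5, -0.1]
grip_width: 0.0652
```

```bash
python3 - <<'E'
from fit import *
f0=cv2.imread("pics/top0.png",0)
f=grab("top","pics/topF.png"); g=cv2.cvtColor(f["img"],cv2.COLOR_RGB2GRAY); grab("side","pics/sideF.png")
for n,x,y,L,W,h in[("mouse",.472,.012,.104,.058,.028),("charger",.576,.0153,.054,.048,.03)]:
    m=blob(g<70,f,[x,y,.035])
    if n=="charger": m=cv2.morphologyEx(m.astype(np.uint8),cv2.MORPH_OPEN,np.ones((5,5)))>0
    r=fit(f,m,x,y,1.53,L,W,h,.009); print(n,np.round(r.x,4),r.fun)
u,v=proj(f,[.68,.003,.037]).astype(int); s=g[v-9:v+10,u-26:u+27]
n,l,st,c=cv2.connectedComponentsWithStats((s<75).astype(np.uint8))
for k in range(1,n): print("port",st[k,4],np.round(ray(f,*(c[k]+[u-26,v-9]),.037),4)[:2])
for n,u,v in[("trackball",179,236),("battery",187,153),("shorthub",128,179)]:
    A,B=(i[v-25:v+26,u-25:u+26].astype(int) for i in(f0,g)); print(n,"mean abs diff",np.abs(A-B).mean())
E
```

```text
mouse [0.4696 0.0137 1.5036] -0.8266498705297781
charger [0.5758 0.0163 1.6047] -0.7979971835393522
port 6 [0.6843 0.0451]
port 7 [0.6825 0.0189]
port 6 [ 0.6808 -0.0074]
port 5 [ 0.6808 -0.0324]
port 9 [0.664  0.0418]
port 7 [0.6623 0.0042]
port 8 [ 0.661  -0.0328]
trackball mean abs diff 18.224913494809687
battery mean abs diff 20.37139561707036
shorthub mean abs diff 22.980392156862745
```

The hub's ports centre at (.682,.006), about 2–3 mm off. The look-alike patches differ by a near-uniform 18–23 grey levels, so I'll check by matching position.

```bash
python3 - <<'E'
from h import *
a=cv2.imread("pics/top0.png",0);b=cv2.imread("pics/topF.png",0);print("mean",a.mean(),b.mean())
for n,u,v in[("trackball",179,236),("battery",187,153),("shorthub",128,179),("caddy ref",255,110),("ring",221,73)]:
    r=cv2.matchTemplate(b[v-40:v+41,u-40:u+41],a[v-22:v+23,u-22:u+23],cv2.TM_CCOEFF_NORMED); _,m,_,p=cv2.minMaxLoc(r); print(n,round(m,3),p[0]-18,p[1]-18)
print(np.abs(get_obs()["qvel"]).max())
E
```

```text
mean 122.66372448979592 139.53886479591836
trackball 0.999 0 0
battery 0.999 0 0
shorthub 0.994 0 0
caddy ref 0.881 0 0
ring 0.999 0 0
0.010630188176344084
```

Nothing has shifted among the look-alikes; only the exposure changed. Handing in.

```bash
python3 -c "
from bench import hand_in;print(hand_in())"
```

```text
the job is handed in; nothing more can be done
None
```

I placed the mouse in the wide pocket, the charger in the short pocket and the long hub in the slim pocket, then handed the job in at about 31 s of the 88 s. `hand_in` gives no verdict, so the result rests on the checks below.

- **Tool offset:** The reported tool position was about 30 mm too low. I found this by touching the bench with the closed fingers (peak force about 43 N), and the correction held at all three pockets.
- **Set-down:** Each item was lowered until it touched the pocket floor, which came at the expected height every time, and released there.
- **Final positions, from the top camera:**

| Item | Distance from pocket centre (limit 14 mm) |
|---|---|
| Mouse | about 2–4 mm |
| Charger | about 1 mm |
| Long hub | about 2–3 mm |

- **Look-alikes:** The trackball, battery and short hub show no shift between the first and last top pictures (match 0.99 or better).
- **Checks that failed or disagreed:** The first before/after brightness comparison of the look-alikes differed, but that was an exposure change. I had used all 16 picture views, so I never looked at the final scene. That the items lie flat is inferred from the floor contact heights and the top-view fits.

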